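# Dock the build plate and touch the probe to its orange spot

## Robot

A 7-joint arm with a two-finger parallel gripper is mounted at the origin on the work surface. World frame = base frame: x ahead of the robot, y to its left, z up, the work surface at z = 0. Lengths are in m, angles in rad, forces in N, time in s.
With the tool pointing down it reaches from about 0.35 to 0.9 m from the base axis. Payload 8.1 kg.
Tool frame: the origin (TCP) lies midway between the tips of the shut fingers; the grasp point (between the pads) lies 19 mm behind it; z points along the fingers, y is the line along which they close (so a half turn about z gives the same grasp; the last joint's range is limited). The gripper opens to 92 mm and grips with 3 to 60 N. Pads are 19 mm wide; open, the fingers measure 130 mm over their backs; the gripper's body (75 mm by 190 mm) begins 47 mm behind the grasp point.
Start: joints at [1.213, 0.434, 0.025, 1.573, -0.012, 1.134, -0.075], TCP at [0.158, -0.605, 0.227] pointing down, gripper open.
Joint ranges: [-2.62, 2.62], [-0.44, 2.09], [-1.27, 1.32], [0.08, 2.57], [-1.32, 4.46], [0.12, 2], [-2.74, 2.74]. Speed limits (rad/s): [2.22, 2.22, 3.01, 3.01, 3.14, 3.14, 3.14].

## Interface

Orientations are given as a rotation vector (axis times angle).
In Python, from cell import arm gives the robot as it stands.
- The arm moves only by the tool send_rows, never from a script. Its argument "increments" is a list of rows, each a list of 3 entries, a list of its own where there are three numbers: the finger opening in cm, from 0 to 9.18, then the shift along the tool's x, y, z in cm, then the turn, a rotation vector about the tool's x, y, z in rad. A call has 1 to 5 rows; each row shifts and turns the commanded pose from where the row before left it, along the tool's axes as they then stand; what a row does not reach is not made up. A row lasts 1/10 s, in which the tool goes at most 50 mm and 8.59 degrees, less where a joint would pass 70% of its speed; a pose out of reach is approached as far as the arm can. A call is refused whole if a number of a shift passes 5 or a number of a turn 0.15, either way. A call with a gripper value outside its range is refused whole. The fingers move at their own pace and stop on an object; "force" is the grip in N (left out, the last holds). Time passes only in rows, so rows that do not move let the fingers close. It gives the time, the measured TCP pose, the force, the opening and the grip force at its end, in the units of the state.
- arm.observe(): the state, without advancing time (a new reading comes with each control period).
- arm.get_image(name): name is "scene" or "top" or "wrist"; returns the picture (400x640x3 uint8, red, green, blue); there is no depth.
- arm.camera_params(name): a dict with "camera_matrix" (3x3 intrinsics, pixels), "R" (3x3) and "t" (3): a world point X has camera coordinates R X + t. Camera axes: x right, y down, z forward; pixel columns grow to the right and rows downward; lengths in m; the calibration is good to about 2 mm. A picture is of the moment at which its call begins: read the wrist's pose just before it. camera_params takes no time and is no camera call; for the wrist camera it gives the pose at the moment of the call.
- arm.sign_off(): hands the job in; it is judged then, once.
The state is a dict: "clock": time; "joints": joint angles; "dq": joint speeds; "joint_efforts": joint torques, N m; "position": TCP position; "ee_rot": TCP orientation; "force": force on the tool from outside, world axes, zero at the start; "ft_torque": the same for the moment, N m; "width": opening from 0.0 (shut) to 1.0 (fully open); "gripper_force": force on a finger pad.
Only numpy, scipy, OpenCV 4.12 (cv2) and the standard library are available. Lean on these libraries where they do the work, as an engineer would, in place of code of your own. Each camera call takes 0.05 s, during which the arm holds its last target. There are 200 camera calls.

## Task

Lower the bioprinter's build plate over the two pins of the docking stage, big hole on big pin, until it lies flush, and let go of it. Then take the touch probe out of its stand and hold it upright with its tip on the plate's orange spot, pressing lightly so that the spring plunger is about half way in, never jammed hard; finish while still holding it there. Leave everything else where it stands.

Things in the scene. Friction and masses are not known exactly. Their poses are not given: they have to be found in the camera images.
- plate: Loose grey build plate on a green mat, 150 x 100 x 8 mm (x, y, z), 0.3 kg. Origin: centre of underside, z up. Blue grip fin at the centre, 44 mm along x, 10 mm thick in y, top 45 mm above the underside. Through holes on its x axis: 15 mm at x = -55, 11 mm at x = 55. Flat discs 16 mm across on top: orange at (45, 34), black at (45, -34), white at (-45, -34).
- hole_big (a point): Centre of the plate's 15 mm hole, at its underside.
- hole_small (a point): Centre of the plate's 11 mm hole, at its underside.
- spot (a point): Centre of the orange disc on the plate, on the plate's top surface.
- stage: Fixed docking stage: white block, dark flat top, 170 x 120 x 40 mm (x, y, z). Origin: centre of underside; top at z = 40. Two brass pins on its x axis stand 20 mm above the top, upper 8 mm tapered: 12 mm thick at x = -55, 8 mm thick at x = 55. When the plate is seated, plate and stage axes are parallel and their origins in line.
- pin_big (a point): Foot of the 12 mm pin, at the level of the stage's top.
- pin_small (a point): Foot of the 8 mm pin, at the level of the stage's top.
- probe: Loose touch probe, 0.125 kg, hanging upright by its collar in its stand. Origin: plunger tip when fully out; z up along its axis. From the origin: plunger, 8 mm thick brass tip (0-20 mm), steel barrel 18 mm thick (20-60), black collar 34 mm across (60-66), round red grip 24 mm thick (66-130). Held by the red grip, it lifts straight up out of the stand.
- probe_tip (a point): The very end of the probe's plunger; it moves with the plunger.
- plunger (a joint): How far the probe's spring plunger is pushed in, in m: 0 fully out, 0.012 fully in. The spring gives 0.8 N when it starts to move and 0.4 N more for each mm (3.2 N at half way, 5.6 N fully in); past that it is rigid.
- stand: Probe stand, fixed, white: 90 x 90 mm foot, its upper shelf 70 x 70 mm with the top 70 mm above its origin (centre of its underside) and a 21 mm hole at its centre, in which the probe hangs; the plunger's tip hangs 10 mm above the bench.
- mat: Green mat, fixed, 190 x 140 x 6 mm, origin at the centre of its underside; the plate starts on it.
- dishes: Bystander: stack of three clear petri dishes with white lids, 90 mm across, 45 mm high; origin at the centre of its underside. Leave it alone.
- vials: Bystander: orange vial block 80 x 80 x 42 mm; origin at the centre of its underside. Leave it alone.
- bottle: Bystander: amber bottle with blue cap, 64 mm across, 130 mm high; origin at the centre of its underside. Leave it alone.
- tipbox: Bystander: yellow pipette-tip box, 85 x 120 x 62 mm; origin at the centre of its underside. Leave it alone.
- tuberack: Bystander: blue rack of four red-capped tubes, 70 x 160 x 116 mm; origin at the centre of its underside. Leave it alone.
- jar: Bystander: white jar with green lid, 70 mm across, 80 mm high; origin at the centre of its underside. Leave it alone.
Things that resemble listed ones, but are neither listed nor needed, are in the scene too. What is shaped like the plate but purple is not meant.

How it is judged:
By the outcome, as a careful person would: the job done as asked, in the order asked, and still so for the second after the job is handed in, while the arm keeps its last pose, push and grip.
It also fails if it takes over 59 s, if anything falls off the work surface, if the arm or the gripper's body presses on something with over 40 N, if the wrist force passes 120 N, or if a joint passes its speed limit or range.

## Working session

There is one attempt and no reset: what is moved stays moved. The work goes in short steps, Python scripts to look and compute and a tool call to move; the robot and the scene stay as the last step left them, time stands still between calls to the robot, and variables do not carry over. Pictures are saved under pics/ and viewed, at most 10 in all, crops included, and the job is handed in when it is done.

Besides the shell and the picture viewer there is one more tool, called after "Call:" in YAML: its name, and indented under it one key for each argument. send_rows: Moves the arm, as the interface text tells. Its arguments: {"type":"object","properties":{"increments":{"type":"array"},"force":{"type":"number"}},"required":["increments"]}

```bash
mkdir -p pics; ls; python3 - <<'E'
from cell import arm
import cv2,numpy as np
s=arm.observe();print({k:np.round(v,4).tolist() if not np.isscalar(v) else v for k,v in s.items()})
for n in ["scene","top"]:
    cv2.imwrite(f"pics/{n}0.png",arm.get_image(n)[:,:,::-1])
    p=arm.camera_params(n);print(n,[np.round(p[k],3).tolist() for k in p])
E
```

```text
pics
{'clock': 0.0, 'joints': [1.2134, 0.4352, 0.025, 1.5741, -0.0116, 1.134, -0.0751], 'dq': [0.0001, -0.0013, 0.0007, 0.0007, 0.0005, -0.0006, 0.0005], 'joint_efforts': [0.0008, -66.7857, 0.9853, -31.4465, -0.0605, 0.043, 0.0002], 'position': [0.1573, -0.6043, 0.2259], 'ee_rot': [-3.1146, -0.3989, 0.0005], 'force': [1.0495, 1.689, 0.0623], 'ft_torque': [-0.0568, 0.0186, 0.025], 'gripper_force': 0.0, 'width': 0.9972912335178072}
scene [[[499.88, 0.0, 314.498], [0.0, 499.88, 201.979], [0.0, 0.0, 1.0]], [[-0.698, 0.716, 0.01], [0.489, 0.487, -0.723], [-0.523, -0.5, -0.69]], [0.49, -0.162, 1.784]]
top [[[515.186, 0.0, 312.532], [0.0, 515.186, 194.154], [0.0, 0.0, 1.0]], [[0.019, -1.0, -0.013], [-0.983, -0.017, -0.182], [0.182, 0.017, -0.983]], [-0.142, 0.566, 1.428]]
```

View pics/top0.png

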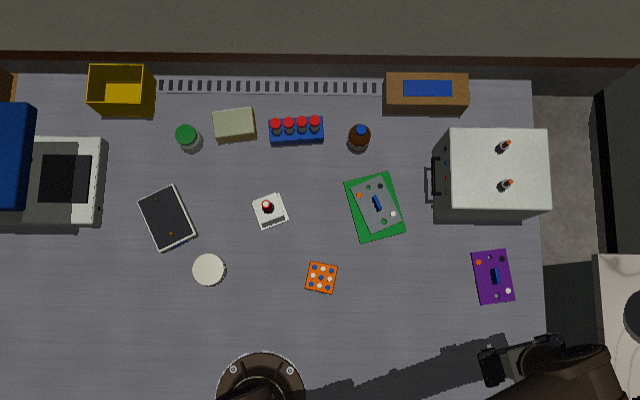

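View pics/scene0.png

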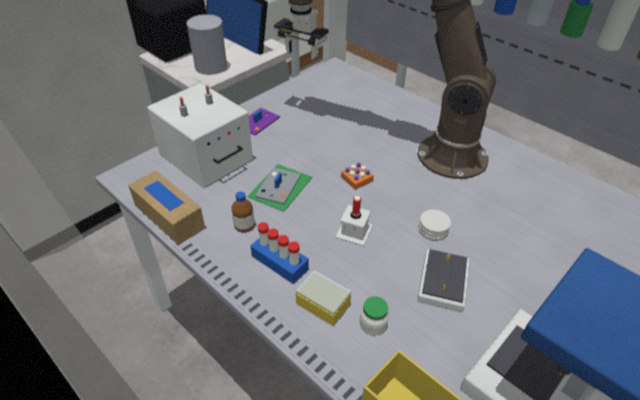

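Top view: the real plate is grey on the green mat, with its fin at about (377,203). The purple look-alike is at (493,276). The white stage with a dark top is at (166,217); possible mistakes for it are the white case with two orange knobs at (495,170) and the printer bed at (65,178). The probe's red grip is at (267,207); possible mistakes for it are the red tube caps at (275–315,123). I choose the grey plate, the dark-topped stage and the lone red grip, and check them in one crop with measurements.

```bash
cat > h.py <<'E'
from cell import arm
import cv2,numpy as np
from scipy.spatial.transform import Rotation as Ro
def ray(p,uv,z):
    K,R,t=p["camera_matrix"],np.array(p["R"]),np.array(p["t"])
    c=-R.T@t; d=R.T@np.linalg.solve(K,[uv[0],uv[1],1.]); return (c+d*(z-c[2])/d[2])
def proj(p,X):
    q=np.array(p["R"])@np.array(X)+p["t"]; q=np.array(p["camera_matrix"])@q; return q[:2]/q[2]
def blobs(im,lo,hi,amin=5,box=None):
    "hsv mask -> list of (area,cx,cy,contour), largest first"
    m=cv2.inRange(cv2.cvtColor(im,cv2.COLOR_RGB2HSV),np.array(lo),np.array(hi))
    if box: k=np.zeros_like(m); x0,y0,x1,y1=box; k[y0:y1,x0:x1]=1; m=m*k
    cs,_=cv2.findContours(m,cv2.RETR_EXTERNAL,cv2.CHAIN_APPROX_NONE); out=[]
    for c in cs:
        f=np.zeros_like(m); cv2.drawContours(f,[c],-1,1,-1); M=cv2.moments(f*(m>0).astype(np.uint8),True)
        if M["m00"]>=amin: out.append((M["m00"],M["m10"]/M["m00"],M["m01"]/M["m00"],c))
    return sorted(out,key=lambda b:-b[0])
def show(n,im): cv2.imwrite(f"pics/{n}.png",im[:,:,::-1])
E
python3 - <<'E'
from h import *
p=arm.camera_params("top"); im=cv2.imread("pics/top0.png")[:,:,::-1].copy()
def rep(name,lo,hi,box,z,amin=4):
    for b in blobs(im,lo,hi,amin,box)[:4]: print(name,b[0],np.round(b[1:3],1),np.round(ray(p,b[1:3],z),4))
pb=(345,170,410,245)
rep("mat",(45,100,30),(75,255,255),pb,.006)
rep("fin",(100,120,40),(125,255,255),pb,.051)
rep("orange",(3,120,80),(20,255,255),pb,.014)
rep("white",(0,0,200),(180,40,255),pb,.014)
rep("black",(0,0,0),(180,255,50),pb,.014)
rep("dark",(0,0,15),(180,90,75),(130,180,200,255),.04,300)
rep("pins",(8,90,60),(30,255,255),(130,180,200,255),.06,2)
rep("probe",(0,150,80),(8,255,255),(245,185,295,235),.14)
rep("stand",(0,0,170),(180,40,255),(245,185,295,235),.07)
for b in blobs(im,(0,0,15),(180,90,75),300,(130,180,200,255))[:1]:
    r=cv2.minAreaRect(b[3]); q=[ray(p,x,.04)[:2] for x in cv2.boxPoints(r)]; print(np.round(q,4).tolist())
a=cv2.resize(im[165:255,130:230],None,fx=4,fy=4,interpolation=2);b=cv2.resize(im[165:255,320:420],None,fx=4,fy=4,interpolation=2)
show("crop1",np.hstack([a,b]))
E
```

```text
mat 1302.0 [372.5 210.6] [ 0.5308 -0.3076  0.006 ]
fin 56.0 [376.9 201.9] [ 0.5492 -0.3157  0.051 ]
orange 25.0 [358.8 194.5] [ 0.5766 -0.2666  0.014 ]
black 40.0 [375.  204.5] [ 0.5477 -0.3141  0.014 ]
black 18.0 [379.8 185.5] [ 0.6047 -0.3283  0.014 ]
dark 1953.0 [164.9 217.1] [0.4963 0.2927 0.04  ]
pins 10.0 [170.9 233.1] [0.4483 0.2664 0.06  ]
pins 4.0 [155.  198.8] [0.5459 0.3189 0.06  ]
probe 24.0 [265.6 204.7] [ 0.5211 -0.0072  0.14  ]
stand 594.0 [269.5 209. ] [ 0.5203 -0.011   0.07  ]
[[0.5413, 0.3788], [0.5901, 0.2811], [0.4511, 0.208], [0.4038, 0.3043]]
```

View pics/crop1.png

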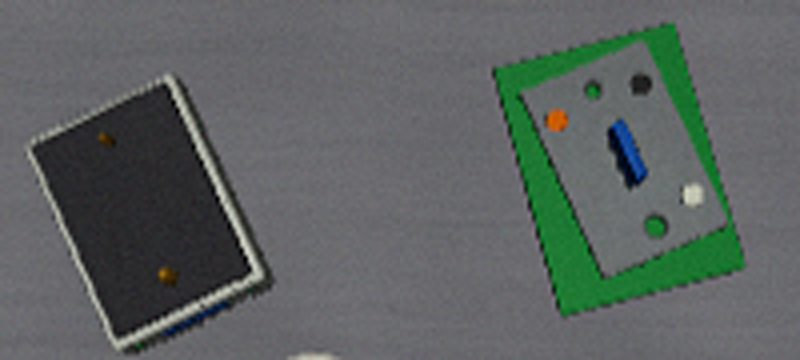

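The crop confirms both. The grey plate's orange disc is upper left, its big hole is at the lower end and its small hole at the upper end. The stage's thick pin is also at the lower end.

Plate yaw is about 24.5°, centred near (0.549, −0.316). Stage yaw is about 28°. Moving above the plate now.

Call:
send_rows:
  increments:
    - [9.18,[4,-2.5,0],[0,0,0]]
    - [9.18,[4,-2.5,0],[0,0,0]]
    - [9.18,[4,-2.5,0],[0,0,0]]
    - [9.18,[4,-2.5,0],[0,0,0]]
    - [9.18,[4.2,-2,0],[0,0,0]]

```text
clock: 0.6
position: [0.3233, -0.4359, 0.2266]
ee_rot: [-3.116, -0.398, 0.001]
force: [1.0, -0.1, 0.4]
width: 0.999
gripper_force: 0.0
```

Call:
send_rows:
  increments:
    - [9.18,[4.5,-2,0],[0,0,0]]
    - [9.18,[4.5,-2,0],[0,0,0]]
    - [9.18,[4.5,-1,0],[0,0,0]]
    - [9.18,[4,0,0],[0,0,0]]
    - [9.18,[3,0,0],[0,0,0]]

```text
clock: 1.1
position: [0.511, -0.3356, 0.2264]
ee_rot: [-3.115, -0.403, -0.001]
force: [-0.6, -0.8, -0.5]
width: 0.998
gripper_force: 0.0
```

Call:
send_rows:
  increments:
    - [9.18,[0,0,0],[0,0,-0.09]]
    - [9.18,[0,0,0],[0,0,-0.08]]
    - [9.18,[0,0,0],[0,0,0]]
    - [9.18,[0,0,0],[0,0,0]]

```text
clock: 1.5
position: [0.5082, -0.3379, 0.2264]
ee_rot: [-3.072, -0.658, 0.001]
force: [-0.3, 0.4, -1.0]
width: 0.997
gripper_force: 0.0
```

```bash
python3 - <<'E'
from h import *
s=arm.observe();print(s["clock"],s["position"],s["ee_rot"],np.degrees(np.arctan2(*Ro.from_rotvec(s["ee_rot"]).as_matrix()[[1,0],0])))
p=arm.camera_params("wrist"); im=arm.get_image("wrist"); show("w1",im); np.savez("w1.npz",**p); print(p)
E
```

```text
1.5 [ 0.50821499 -0.33785368  0.22643778] [-3.07154157e+00 -6.57887331e-01  6.77861725e-04] 24.17881231745473
{'camera_matrix': array([[276.96864051,   0.        , 320.67439809],
       [  0.        , 276.96864051, 196.74305614],
       [  0.        ,   0.        ,   1.        ]]), 'R': array([[ 4.09636702e-01, -9.12248732e-01, -1.53411410e-04],
       [-8.79342461e-01, -3.94905200e-01,  2.66095319e-01],
       [-2.42805700e-01, -1.08867508e-01, -9.63946709e-01]]), 't': array([-0.51619117,  0.28083687,  0.47608973])}
```

View pics/w1.png

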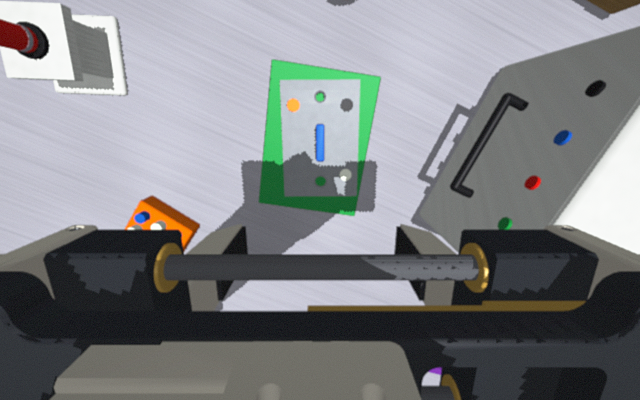

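Wrist view: the plate is upright in the image, with its fin at (320,142), small hole at (320,97), big hole at (320,181) and orange disc at (293,105). The probe is at top left. Measuring these.

```bash
python3 - <<'E'
from h import *
p=np.load("w1.npz"); im=cv2.imread("pics/w1.png")[:,:,::-1].copy()
def f(n,lo,hi,box,z):
    b=blobs(im,lo,hi,4,box)[0]; X=ray(p,b[1:3],z); print(n,b[0],np.round(b[1:3],1),np.round(X,4)); return X,b
# hole: seen floor of the hole (mat, z=.006) blob limited by top rim -> use mid level
sm,_=f("small",(40,80,20),(85,255,255),(308,88,332,108),.010)
bg,_=f("big",(40,80,10),(85,255,255),(310,172,330,190),.010)
o,_=f("orange",(5,120,80),(25,255,255),(280,95,305,115),.014)
k,_=f("black",(0,0,0),(180,255,90),(337,95,357,114),.014)
fi,b=f("fin",(100,120,40),(125,255,255),(308,118,332,168),.045)
d=sm-bg; print("yaw",np.degrees(np.arctan2(d[1],d[0])),np.linalg.norm(d),"mid",(sm+bg)/2)
d=o-k; print("yaw",np.degrees(np.arctan2(-d[0],d[1])),np.linalg.norm(d), (o+k)/2-.045*np.array([np.cos(.424),np.sin(.424),0]))
s=arm.observe(); R=Ro.from_rotvec(s["ee_rot"]).as_matrix()
c=(sm+bg)/2; c[2]=.026; print("tool shift cm",100*R.T@(c-s["position"]))
E
```

```text
small 60.0 [319.6  96.8] [ 0.5998 -0.295   0.01  ]
big 79.0 [320.1 180.7] [ 0.5004 -0.3404  0.01  ]
orange 121.0 [292.7 104.7] [ 0.5768 -0.2679  0.014 ]Traceback (most recent call last):
  File "<stdin>", line 9, in <module>
  File "<stdin>", line 4, in f
IndexError: list index out of range
```

Call:
send_rows:
  increments:
    - [5,[4.6,-0.1,0],[0,0,-0.007]]
    - [5,[0,0,4.5],[0,0,0]]
    - [5,[0,0,4.5],[0,0,0]]
    - [5,[0,0,4],[0,0,0]]
    - [5,[0,0,0],[0,0,0]]

```text
clock: 2.05
position: [0.5461, -0.3164, 0.0914]
ee_rot: [-3.063, -0.669, 0.012]
force: [-1.1, -0.0, 0.3]
width: 0.615
gripper_force: 0.0
```

```bash
python3 - <<'E'
from h import *
s=arm.observe(); p=arm.camera_params("wrist"); im=arm.get_image("wrist"); show("w2",im)
R=Ro.from_rotvec(s["ee_rot"]).as_matrix(); print(s["position"],np.degrees(np.arctan2(R[1,0],R[0,0])))
for z in (.03,.051):
  for b in blobs(im,(100,120,40),(125,255,255),30)[:3]: X=ray(p,b[1:3],z); print(b[0],np.round(b[1:3],1),np.round(X,4), cv2.minAreaRect(b[3]))
for n,lo,hi in(("green",(40,80,10),(85,255,255)),("or",(5,120,80),(25,255,255))):
  for b in blobs(im,lo,hi,30)[:6]: print(n,b[0],np.round(b[1:3],1),np.round(ray(p,b[1:3],.012),4))
c=np.array([.5501,-.3177,.020]); print("tool cm",100*R.T@(c-s["position"]))
E
```

```text
[ 0.54612586 -0.31638546  0.09141319] 24.64595018767707
796.0 [325.  209.5] [ 0.5477 -0.319   0.03  ] ((324.9999694824219, 208.99998474121094), (61.99999237060547, 11.999998092651367), 90.0)
796.0 [325.  209.5] [ 0.554  -0.3159  0.051 ] ((324.9999694824219, 208.99998474121094), (61.99999237060547, 11.999998092651367), 90.0)
green 7864.0 [317.9 142. ] [ 0.594  -0.2911  0.012 ]
green 1423.0 [330.5 286.6] [ 0.4726 -0.3599  0.012 ]
green 133.0 [325.3 137. ] [ 0.6004 -0.2949  0.012 ]
green 61.0 [324.2 252.1] [ 0.5037 -0.3387  0.012 ]
or 1867.0 [416.  306.7] [ 0.4878 -0.447   0.012 ]
or 458.0 [220.9 267.5] [ 0.4473 -0.2556  0.012 ]
or 456.0 [420.5 267.8] [ 0.5274 -0.4291  0.012 ]
or 286.0 [284.5 149.5] [ 0.5765 -0.2679  0.012 ]
tool cm [0.35270938 0.33924821 7.13681696]
```

View pics/w2.png

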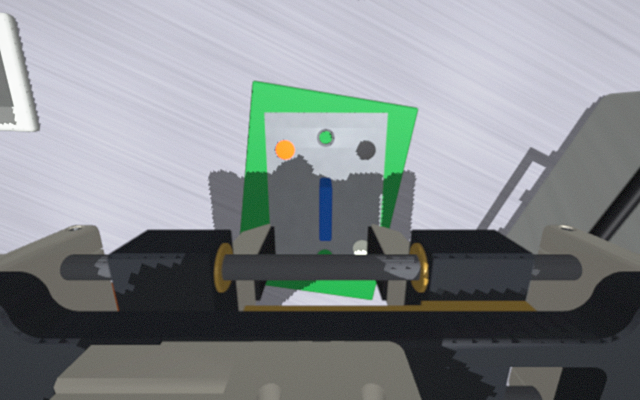

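The fin (325,209) lies between the open fingers about 3 mm off centre, and the small hole is at (325,137). Descending and gripping.

Call:
send_rows:
  increments:
    - [5,[0.35,0.3,3.6],[0,0,0]]
    - [5,[0,0,3.4],[0,0,0]]
    - [5,[0,0,0],[0,0,0]]
    - [5,[0,0,0],[0,0,0]]

```text
clock: 2.5
position: [0.5555, -0.3198, 0.0291]
ee_rot: [3.068, 0.672, 0.002]
force: [0.3, -0.0, 0.8]
width: 0.547
gripper_force: 0.0
```

Call:
send_rows:
  increments:
    - [0,[0,0,0],[0,0,0]]
    - [0,[0,0,0],[0,0,0]]
    - [0,[0,0,0],[0,0,0]]
    - [0,[0,0,0],[0,0,0]]
    - [0,[0,0,0],[0,0,0]]
  force: 30

```text
clock: 3.0
position: [0.5545, -0.3191, 0.0271]
ee_rot: [3.069, 0.673, 0.0]
force: [-2.1, 3.4, 3.3]
width: 0.161
gripper_force: 1.9
```

Call:
send_rows:
  increments:
    - [3,[0,0,0],[0,0,0]]
    - [3,[-0.4,0,0.6],[0,0,0]]
    - [3,[0,0,0],[0,0,0]]
    - [3,[0,0,0],[0,0,0]]

```text
clock: 3.4
position: [0.5503, -0.321, 0.0203]
ee_rot: [-3.068, -0.672, 0.001]
force: [0.4, 0.1, 0.7]
width: 0.326
gripper_force: 0.0
```

Call:
send_rows:
  increments:
    - [0,[0,0,0],[0,0,0]]
    - [0,[0,0,0],[0,0,0]]
    - [0,[0,0,0],[0,0,0]]
    - [0,[0,0,0],[0,0,0]]
    - [0,[0,0,0],[0,0,0]]
  force: 40

```text
clock: 3.9
position: [0.5508, -0.3204, 0.0208]
ee_rot: [-3.068, -0.673, 0.0]
force: [-0.7, 1.4, 2.7]
width: 0.111
gripper_force: 40.0
```

Call:
send_rows:
  increments:
    - [0,[0,0,0],[0,0,0]]
    - [0,[0,0,0],[0,0,0]]

```text
clock: 4.1
position: [0.5508, -0.3204, 0.0208]
ee_rot: [-3.068, -0.673, 0.0]
force: [-1.8, 3.3, 3.1]
width: 0.108
gripper_force: 40.0
```

Call:
send_rows:
  increments:
    - [0,[0,0,-1.5],[0,0,0]]
    - [0,[0,0,-3],[0,0,0]]
    - [0,[0,0,-4.5],[0,0,0]]
    - [0,[0,0,-4.5],[0,0,0]]
    - [0,[0,0,-4.5],[0,0,0]]

```text
clock: 4.6
position: [0.5505, -0.3213, 0.2034]
ee_rot: [3.068, 0.672, 0.001]
force: [2.2, 0.5, -2.2]
width: 0.105
gripper_force: 40.0
```

Call:
send_rows:
  increments:
    - [0,[0,0,-4],[0,0,0]]
    - [0,[0.6,-1.8,0],[0,0,0]]
    - [0,[1.3,-3.6,0],[0,0,0]]
    - [0,[1.3,-3.6,0],[0,0,0]]
    - [0,[1.3,-3.6,0],[0,0,-0.01]]

```text
clock: 5.1
position: [0.5381, -0.1861, 0.2406]
ee_rot: [3.065, 0.688, -0.001]
force: [-0.0, 0.7, -3.1]
width: 0.112
gripper_force: 40.0
```

Call:
send_rows:
  increments:
    - [0,[1.3,-3.6,0],[0,0,-0.01]]
    - [0,[1.3,-3.6,0],[0,0,-0.01]]
    - [0,[1.3,-3.6,0],[0,0,-0.01]]
    - [0,[1.3,-3.6,0],[0,0,-0.01]]
    - [0,[1.3,-3.6,0],[0,0,-0.01]]

```text
clock: 5.6
position: [0.5161, 0.004, 0.2407]
ee_rot: [3.047, 0.765, -0.0]
force: [0.3, 0.4, -2.3]
width: 0.105
gripper_force: 40.0
```

Call:
send_rows:
  increments:
    - [0,[1.3,-3.6,0],[0,0,0]]
    - [0,[1.3,-3.6,0],[0,0,0]]
    - [0,[1.3,-3.6,0],[0,0,0]]
    - [0,[1.3,-3.6,0],[0,0,0]]
    - [0,[1.3,-3.6,0],[0,0,0]]

```text
clock: 6.1
position: [0.4884, 0.1931, 0.2406]
ee_rot: [3.047, 0.764, -0.0]
force: [1.2, 0.7, -1.7]
width: 0.108
gripper_force: 40.0
```

Call:
send_rows:
  increments:
    - [0,[0.6,-1.8,0],[0,0,0]]
    - [0,[0,0,0],[0,0,0]]
    - [0,[0,0,0],[0,0,0]]

```text
clock: 6.4
position: [0.4857, 0.2103, 0.2404]
ee_rot: [3.046, 0.766, -0.001]
force: [0.4, -0.5, -2.3]
width: 0.108
gripper_force: 40.0
```

```bash
python3 - <<'E'
from h import *
s=arm.observe();p=arm.camera_params("wrist"); im=arm.get_image("wrist"); show("w3",im); np.savez("w3.npz",pos=s["position"],rot=s["ee_rot"],**p)
R=Ro.from_rotvec(s["ee_rot"]).as_matrix(); print(s["position"],np.degrees(np.arctan2(R[1,0],R[0,0])),-np.array(p["R"]).T@p["t"])
E
```

```text
[0.48568016 0.21027933 0.24043966] 28.222458806555686 [0.54920742 0.2446974  0.39811738]
```

View pics/w3.png

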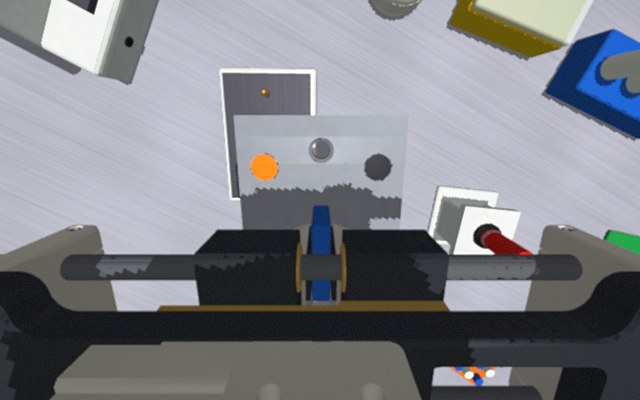

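The plate hangs level. Visible are the stage's small pin (266,92), its top and left edges, the plate's small hole (320,149), and the orange (264,167) and black (378,167) discs. Measuring pins against holes in this same view.

```bash
python3 - <<'E'
from h import *
p=np.load("w3.npz"); im=cv2.imread("pics/w3.png")[:,:,::-1].copy(); R=Ro.from_rotvec(p["rot"]).as_matrix(); T=lambda X:100*R.T@(X-p["pos"])
hsv=cv2.cvtColor(im,cv2.COLOR_RGB2HSV)
pb=blobs(im,(8,90,50),(30,255,255),3,(240,75,300,110))
for b in pb[:2]: print("pin",b[0],np.round(b[1:3],1),np.round(ray(p,b[1:3],.052),4),cv2.boundingRect(b[3]))
V=hsv[:,:,2].astype(int)
print(V[130,215:245],V[60:85,280], V[90,300:322])
def edge(pts,z):
    W=np.array([ray(p,u,z)[:2] for u in pts]); vx,vy,x0,y0=cv2.fitLine(W.astype(np.float32),cv2.DIST_HUBER,0,1e-4,1e-4).ravel(); return np.degrees(np.arctan2(vy,vx)),np.round([x0,y0],4)
L=[(next(c for c in range(215,245) if V[r,c]<120 and V[r,c+2]<120)-.5,r) for r in range(85,190)]
Tt=[(c,next(r for r in range(66,85) if V[r,c]<120)-.5) for c in range(232,308)]
Rr=[(next(c for c in range(318,300,-1) if V[r,c]<120)+.5,r) for r in range(80,112)]
for n,e in(("left",L),("top",Tt),("right",Rr)): print(n,*edge(e,.04))
zt=.240-.0208+.014
def f(n,lo,hi,box):
    b=blobs(im,lo,hi,4,box)[0]; X=ray(p,b[1:3],zt); print(n,b[0],np.round(b[1:3],1),np.round(X,4),"tool",np.round(T(X),2)); return X
o=f("orange",(5,120,80),(25,255,255),(245,150,285,185)); k=f("black",(0,0,0),(180,255,100),(360,150,395,175))
hs=f("smallhole",(0,0,0),(180,255,135),(306,136,335,163))
d=o-k; print("plate yaw",np.degrees(np.arctan2(-d[0],d[1])),np.linalg.norm(d)); print(V[149,305:336])
E
```

```text
pin 44.0 [265.4  92.1] [0.5467 0.3166 0.052 ] (262, 89, 8, 7)
[207 206 205 205 205 207 205 203 204 235 247 192 118  96  97 101 103 100
 104 134 167 182 175 178 177 175 177 176 178 180] [194 194 196 197 202 201 204 200 202 230 250 255 251 182 118 111 115 114
 115 115 115 113 114 114 117] [118 119 120 123 121 123 120 123 119 119 184 255 255 250 241 217 167 184
 197 198 198 202]
left 27.771662 [0.4746 0.338 ]
top -62.613476 [0.5655 0.3273]
right 27.815798 [0.5678 0.2711]
orange 566.0 [264.  166.8] [0.5095 0.2618 0.2332] tool [ 4.53 -3.41  0.72]
black 442.0 [377.5 165.2] [0.5425 0.2022 0.2332] tool [4.62 3.39 0.72]
smallhole 315.0 [321.8 148.8] [0.5353 0.2363 0.2332] tool [5.6  0.05 0.72]
plate yaw 28.99922896085797 0.06806201636515719
[198 197 195 174 148 145 136 129 142 137 125 111 107 110 109 110 108 112
 108 108 109 106 104 104 105 123 133 143 166 198 204]
```

Plate yaw and offset match the tool to about 0.5 mm. The stage centre is (0.498, 0.2914) with yaw 27.8°. Moving over it, then looking through the small hole.

Call:
send_rows:
  increments:
    - [0,[1.6,-2.2,0],[0,0,0.007]]
    - [0,[1.6,-2.2,0],[0,0,0]]
    - [0,[1.6,-2.2,0],[0,0,0]]
    - [0,[0,0,4],[0,0,0]]
    - [0,[0,0,4],[0,0,0]]

```text
clock: 6.95
position: [0.499, 0.2912, 0.1606]
ee_rot: [-3.05, -0.752, -0.005]
force: [0.8, -0.1, -4.0]
width: 0.107
gripper_force: 40.0
```

Call:
send_rows:
  increments:
    - [0,[0,0,4],[0,0,0]]
    - [0,[0,0,1.8],[0,0,0]]
    - [0,[0,0,0],[0,0,0]]
    - [0,[0,0,0],[0,0,0]]
    - [0,[0,0,0],[0,0,0]]

```text
clock: 7.45
position: [0.4989, 0.2915, 0.1044]
ee_rot: [-3.05, -0.752, -0.004]
force: [0.3, 0.0, -1.5]
width: 0.105
gripper_force: 40.0
```

```bash
cat > m4.py <<'E'
from h import *
import sys
s=arm.observe();p=arm.camera_params("wrist"); im=arm.get_image("wrist"); pos=np.array(s["position"])
R=Ro.from_rotvec(s["ee_rot"]).as_matrix(); print(np.round(pos,4),"yaw",np.degrees(np.arctan2(R[1,0],R[0,0])),"axis",R[:,2],np.round(s["force"],1))
print("tool cm to goal",100*R.T@(np.array([.4978,.2913,.054])-pos))
c=proj(p,pos+R@[.0553,0,.006]); print("hole expected",c, "hole pts",ray(p,c,pos[2]-.006))
for b in blobs(im,(8,90,40),(30,255,255),3,tuple(int(v) for v in(c[0]-30,c[1]-30,c[0]+30,c[1]+30)))[:3]: print("pin",b[0],np.round(b[1:3],1),cv2.boundingRect(b[3]),ray(p,b[1:3],.058),"tool",100*R.T@(ray(p,b[1:3],.058)-pos))
x,y=int(c[0]),int(c[1]); show(sys.argv[1],cv2.resize(im[max(0,y-60):y+60,x-80:x+80],None,fx=4,fy=4,interpolation=2))
E
python3 m4.py w4
```

```text
[0.4989 0.2915 0.1044] yaw 27.71517945645833 axis [ 0.00234409  0.0012419  -0.99999648] [ 0.3  0.  -1.5]
tool cm to goal [-0.11654619 -0.03025285  5.03741354]
hole expected [320.86583127 150.21421967] hole pts [0.54781077 0.31723077 0.09837705]
pin 75.0 [319.4 145.7] (314, 142, 11, 9) [0.54664847 0.31775524 0.058     ] tool [ 5.43927695 -0.10043258  4.65215094]
```

View pics/w4.png

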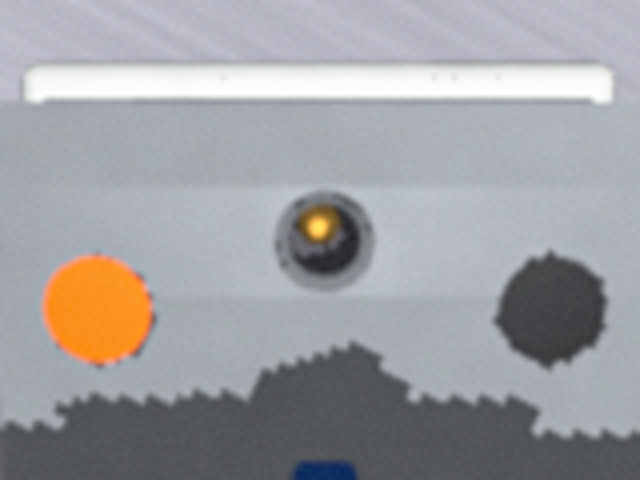

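The brass pin tip shows inside the small hole at crop (319,222), with the hole's centre at about (325,240), so the fit is about 1 mm off. Correcting and lowering onto the pins.

Call:
send_rows:
  increments:
    - [0,[-0.1,-0.08,1.3],[0,0,0]]
    - [0,[0,0,1.3],[0,0,0]]
    - [0,[0,0,0],[0,0,0]]
    - [0,[0,0,0],[0,0,0]]

```text
clock: 7.9
position: [0.4959, 0.2913, 0.076]
ee_rot: [3.049, 0.754, -0.002]
force: [0.3, -0.4, -1.2]
width: 0.109
gripper_force: 40.0
```

```bash
python3 m4.py w5
```

```text
[0.4959 0.2913 0.076 ] yaw 27.785230626396192 axis [-1.28736599e-03 -8.77838317e-04 -9.99998786e-01] [ 0.3 -0.4 -1.2]
tool cm to goal [0.17097536 0.09229301 2.20057765]
hole expected [320.8834802  150.23203216] hole pts [0.54480953 0.31711636 0.07000823]
pin 89.0 [320.9 145.5] (315, 141, 13, 10) [0.54629675 0.3178487  0.058     ] tool [5.69845292e+00 4.31573821e-03 1.79200429e+00]
```

Call:
send_rows:
  increments:
    - [0,[0.16,0.03,0.2],[0,0,0]]
    - [0,[0,0,0.2],[0,0,0]]
    - [0,[0,0,0],[0,0,0]]
    - [0,[0,0,0],[0,0,0]]

```text
clock: 8.35
position: [0.498, 0.2921, 0.0727]
ee_rot: [3.05, 0.754, -0.0]
force: [-1.0, 0.6, -2.2]
width: 0.109
gripper_force: 40.0
```

```bash
python3 m4.py w6
```

```text
[0.498  0.2921 0.0727] yaw 27.77385291153785 axis [-7.94361927e-06 -5.52722699e-05 -9.99999998e-01] [-1.   0.6 -2.2]
tool cm to goal [-0.04905381  0.06087856  1.87048516]
hole expected [320.89973494 150.1790674 ] hole pts [0.5468797  0.31783688 0.06670481]
pin 124.0 [320.5 148. ] (315, 142, 12, 13) [0.54716557 0.31827082 0.058     ] tool [ 5.57556241 -0.0251134   1.47029688]
```

Call:
send_rows:
  increments:
    - [0,[0.03,0,0.4],[0,0,0]]
    - [0,[0,0,0.4],[0,0,0]]
    - [0,[0,0,0.2],[0,0,0]]
    - [0,[0,0,0],[0,0,0]]

```text
clock: 8.8
position: [0.4979, 0.292, 0.0622]
ee_rot: [3.049, 0.754, -0.001]
force: [-0.1, 1.1, -3.7]
width: 0.109
gripper_force: 40.0
```

Call:
send_rows:
  increments:
    - [0,[0,0,0.4],[0,0,0]]
    - [0,[0,0,0.3],[0,0,0]]
    - [0,[0,0,0],[0,0,0]]
    - [0,[0,0,0],[0,0,0]]

```text
clock: 9.2
position: [0.4981, 0.2922, 0.0556]
ee_rot: [3.05, 0.754, -0.0]
force: [-0.4, -0.1, -1.2]
width: 0.109
gripper_force: 40.0
```

Call:
send_rows:
  increments:
    - [0,[0,0,0.15],[0,0,0]]
    - [0,[0,0,0],[0,0,0]]
    - [0,[0,0,0],[0,0,0]]

```text
clock: 9.5
position: [0.4984, 0.2924, 0.0548]
ee_rot: [-3.05, -0.754, -0.001]
force: [-1.4, -1.5, 6.0]
width: 0.11
gripper_force: 40.0
```

Contact at 6 N at the flush height. Releasing and lifting.

Call:
send_rows:
  increments:
    - [3,[0,0,0],[0,0,0]]
    - [3,[0,0,0],[0,0,0]]
    - [3,[0,0,0],[0,0,0]]
    - [3,[0,0,-1],[0,0,0]]
    - [5,[0,0,-3],[0,0,0]]

```text
clock: 10.0
position: [0.4967, 0.291, 0.0928]
ee_rot: [3.048, 0.754, -0.007]
force: [0.1, 0.9, 0.4]
width: 0.371
gripper_force: 0.0
```

Call:
send_rows:
  increments:
    - [6,[0,0,-4.5],[0,0,0]]
    - [6,[0,0,-4.5],[0,0,0]]
    - [6,[0,0,-4.5],[0,0,0]]
    - [6,[0,0,-2.5],[0,0,0]]
    - [6,[-3,0,0],[0,0,0]]

```text
clock: 10.5
position: [0.475, 0.2807, 0.259]
ee_rot: [-3.046, -0.752, -0.013]
force: [-0.4, -0.4, -0.3]
width: 0.653
gripper_force: 0.0
```

Call:
send_rows:
  increments:
    - [6,[-3,0,0],[0,0,0]]
    - [6,[0,0,0],[0,0,0]]
    - [6,[0,0,0],[0,0,0]]

```text
clock: 10.8
position: [0.4452, 0.2642, 0.2551]
ee_rot: [3.05, 0.754, 0.002]
force: [0.3, 0.4, -0.4]
width: 0.656
gripper_force: 0.0
```

```bash
python3 - <<'E'
from h import *
s=arm.observe();p=arm.camera_params("wrist"); im=arm.get_image("wrist"); np.savez("w7.npz",pos=s["position"],rot=s["ee_rot"],**p)
R=Ro.from_rotvec(s["ee_rot"]).as_matrix(); print(s["position"],np.degrees(np.arctan2(R[1,0],R[0,0])))
show("w7",im)
for b in blobs(im,(5,120,80),(25,255,255),60)[:8]: print("or",b[0],np.round(b[1:3],1),np.round(ray(p,b[1:3],.048),4))
for b in blobs(im,(0,150,60),(5,255,255),60)[:3]: print("red",b[0],np.round(b[1:3],1),np.round(ray(p,b[1:3],.14),4))
E
```

```text
[0.44515786 0.26424708 0.25514522] 27.779349648169976
or 2018.0 [546.7  24.8] [0.7276 0.1145 0.048 ]
or 1886.0 [421.6 306.7] [0.3378 0.0326 0.048 ]
or 457.0 [215.8 267.5] [0.2531 0.3371 0.048 ]
or 451.0 [425.5 267.6] [0.3966 0.0644 0.048 ]
or 134.0 [293.1  92.6] [0.5227 0.3437 0.048 ]
or 65.0 [320.4 172.5] [0.4498 0.267  0.048 ]
red 162.0 [540.6 225.6] [0.5226 0.0433 0.14  ]
```

View pics/w7.png

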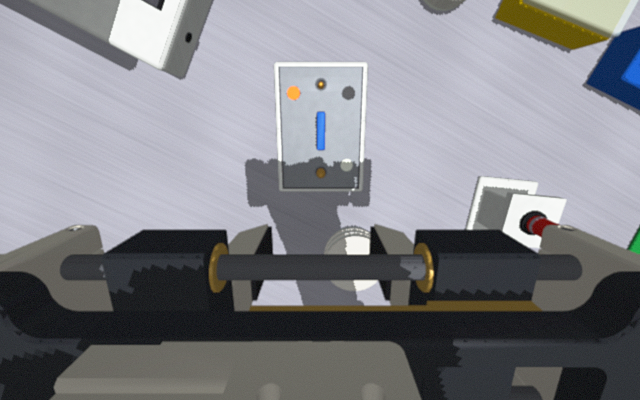

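The plate is seated: a pin shows in each hole at (320,84) and (320,173), and the orange spot at (293,93) gives (0.5227, 0.3437). Next, the probe.

Call:
send_rows:
  increments:
    - [6,[-0.6,1.7,0],[0,0,0]]
    - [6,[-1.2,3.7,0],[0,0,0]]
    - [6,[-1.2,3.7,0],[0,0,0]]
    - [6,[-1.2,3.7,0],[0,0,0]]
    - [6,[-1.2,3.7,0],[0,0,0]]

```text
clock: 11.35
position: [0.4753, 0.0919, 0.2543]
ee_rot: [-3.049, -0.754, -0.001]
force: [1.3, -0.1, 0.3]
width: 0.652
gripper_force: 0.0
```

Call:
send_rows:
  increments:
    - [6,[-1.2,3.7,0],[0,0,0]]
    - [6,[-1.2,3.7,0],[0,0,0]]
    - [6,[-1.1,3.6,0],[0,0,0]]
    - [6,[0,0,0],[0,0,0]]
    - [6,[0,0,0],[0,0,0]]

```text
clock: 11.85
position: [0.4953, -0.0211, 0.2541]
ee_rot: [-3.05, -0.751, 0.0]
force: [1.0, 0.2, -0.1]
width: 0.651
gripper_force: 0.0
```

```bash
cat > m8.py <<'E'
from h import *
import sys
s=arm.observe();p=arm.camera_params("wrist"); im=arm.get_image("wrist"); pos=np.array(s["position"])
R=Ro.from_rotvec(s["ee_rot"]).as_matrix(); print(pos,np.degrees(np.arctan2(R[1,0],R[0,0])))
show(sys.argv[1],im)
c=-np.array(p["R"]).T@p["t"]; print("cam",c)
for b in blobs(im,(0,130,40),(8,255,255),60,(150,0,500,240))[:3]: print("red",b[0],np.round(b[1:3],1),cv2.boundingRect(b[3]),np.round(ray(p,b[1:3],.14),4),np.round(ray(p,b[1:3],.11),4),cv2.minEnclosingCircle(b[3]))
for b in blobs(im,(0,0,0),(180,255,40),60,(200,0,440,225))[:3]: print("blk",b[0],np.round(b[1:3],1),cv2.boundingRect(b[3]),np.round(ray(p,b[1:3],.076),4))
E
python3 m8.py w8
```

```text
[ 0.49532716 -0.02111336  0.25407043] 27.650634448223606
cam [0.55915181 0.01244784 0.41177091]
red 224.0 [322.1 158.3] (311, 147, 24, 27) [ 0.5281 -0.0054  0.14  ] [ 0.5247 -0.0074  0.11  ] ((323.13092041015625, 160.099365234375), 13.468439102172852)
```

View pics/w8.png

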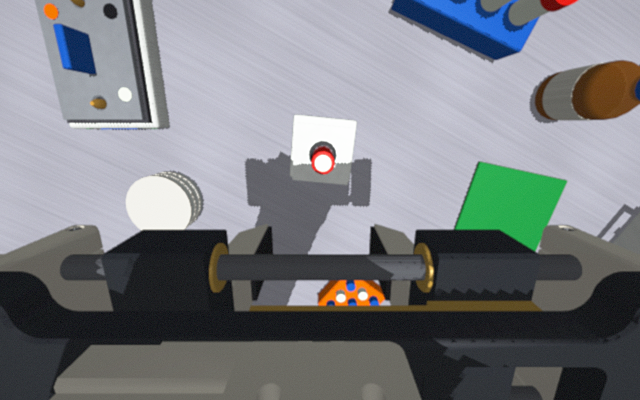

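The probe's red grip is centred at about (323,162), alone in its stand. The dishes at (160,200) and the vials at (350,295) are clear. Moving above it and lowering for a closer look.

Call:
send_rows:
  increments:
    - [6,[3,0.2,2],[0,0,0]]
    - [6,[0,0,3.5],[0,0,0]]
    - [6,[0,0,0],[0,0,0]]
    - [6,[0,0,0],[0,0,0]]

```text
clock: 12.3
position: [0.5215, -0.0072, 0.1994]
ee_rot: [-3.048, -0.757, 0.003]
force: [-0.7, 0.1, 0.6]
width: 0.653
gripper_force: 0.0
```

```bash
sed -i '1a import cv2' m8.py; python3 m8.py w9; python3 - <<'E'
from h import *
im=cv2.imread("pics/w9.png"); show("w9c",cv2.resize(im[120:260,230:420,::-1],None,fx=4,fy=4,interpolation=2))
E
```

```text
[ 0.52147918 -0.00723344  0.19936689] 27.880068146769155
cam [0.5854472  0.02664979 0.35697069]
red 492.0 [323.2 196.5] (310, 181, 28, 40) [ 0.5334 -0.0031  0.14  ] [ 0.5262 -0.0072  0.11  ] ((323.88916015625, 200.60824584960938), 19.639785766601562)
blk 168.0 [322.6 181.1] (309, 174, 29, 21) [ 0.5323 -0.0035  0.076 ]
```

View pics/w9c.png

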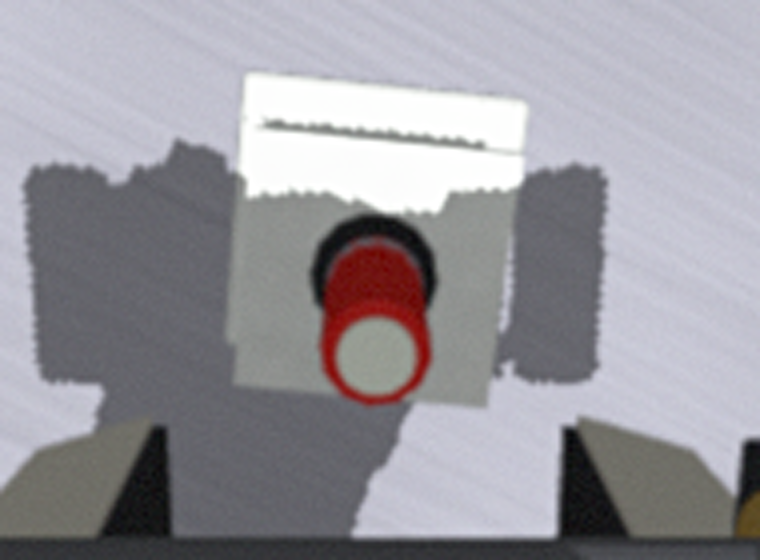

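The close crop shows the grip's top disc at crop (376,356), which is px (324,209), and the collar at crop (373,277), which is px (323.3,189.3). The fingers straddle it.

```bash
python3 - <<'E'
from h import *
s=arm.observe();p=arm.camera_params("wrist");pos=np.array(s["position"]);R=Ro.from_rotvec(s["ee_rot"]).as_matrix()
for u,z in(((324,209),.14),((323.3,189.3),.076)): X=ray(p,u,z); print(X,"tool cm",100*R.T@(X-pos))
E
```

```text
[ 0.52479844 -0.00910844  0.14      ] tool cm [0.15084135 0.26529723 6.0284259 ]
[ 0.5256882  -0.00867217  0.076     ] tool cm [ 0.2469743   0.26813472 12.42847046]
```

Call:
send_rows:
  increments:
    - [6,[0.2,0.27,2],[0,0,0]]
    - [6,[0,0,4],[0,0,0]]
    - [6,[0,0,3],[0,0,0]]
    - [6,[0,0,1.2],[0,0,0]]
    - [6,[0,0,0],[0,0,0]]

```text
clock: 12.85
position: [0.5248, -0.0097, 0.0973]
ee_rot: [-3.05, -0.754, 0.002]
force: [0.5, -0.1, -0.2]
width: 0.648
gripper_force: 0.0
```

Call:
send_rows:
  increments:
    - [6,[0,0,0],[0,0,0]]
    - [6,[0,0,0],[0,0,0]]

```text
clock: 13.05
position: [0.5264, -0.0096, 0.0991]
ee_rot: [3.049, 0.754, 0.005]
force: [0.2, 0.4, 0.2]
width: 0.651
gripper_force: 0.0
```

Call:
send_rows:
  increments:
    - [0,[0,0,0.2],[0,0,0]]
    - [0,[0,0,0],[0,0,0]]
    - [0,[0,0,0],[0,0,0]]
    - [0,[0,0,0],[0,0,0]]
    - [0,[0,0,0],[0,0,0]]
  force: 25

```text
clock: 13.55
position: [0.525, -0.0096, 0.0953]
ee_rot: [-3.05, -0.754, 0.0]
force: [-0.6, 1.2, 1.9]
width: 0.266
gripper_force: 2.4
```

Call:
send_rows:
  increments:
    - [0,[0,0,0],[0,0,0]]
    - [0,[0,0,0],[0,0,0]]
    - [0,[0,0,0],[0,0,0]]
    - [0,[0,0,0],[0,0,0]]
  force: 30

```text
clock: 13.95
position: [0.525, -0.0096, 0.0953]
ee_rot: [-3.05, -0.754, 0.0]
force: [-1.3, 1.9, 0.8]
width: 0.256
gripper_force: 30.0
```

Call:
send_rows:
  increments:
    - [0,[0,0,-1],[0,0,0]]
    - [0,[0,0,-2.5],[0,0,0]]
    - [0,[0,0,-3.5],[0,0,0]]
    - [0,[0,0,-4],[0,0,0]]
    - [0,[0,0,-4],[0,0,0]]

```text
clock: 14.45
position: [0.5245, -0.01, 0.2472]
ee_rot: [3.05, 0.754, -0.001]
force: [1.4, 0.8, -1.8]
width: 0.258
gripper_force: 30.0
```

Call:
send_rows:
  increments:
    - [0,[0,0,-1.5],[0,0,0]]
    - [0,[0.9,-1.7,0],[0,0,0]]
    - [0,[1.8,-3.5,0],[0,0,0]]
    - [0,[1.8,-3.5,0],[0,0,0]]
    - [0,[1.8,-3.5,0],[0,0,0]]

```text
clock: 14.95
position: [0.5237, 0.1284, 0.261]
ee_rot: [3.05, 0.752, 0.001]
force: [1.0, 0.3, -1.7]
width: 0.255
gripper_force: 30.0
```

Call:
send_rows:
  increments:
    - [0,[1.8,-3.5,0],[0,0,0]]
    - [0,[1.8,-3.5,0],[0,0,0]]
    - [0,[1.8,-3.5,0],[0,0,0]]
    - [0,[1.8,-3.5,0],[0,0,0]]
    - [0,[1.8,-3.5,0],[0,0,0]]

```text
clock: 15.45
position: [0.5219, 0.3254, 0.2607]
ee_rot: [3.049, 0.753, 0.0]
force: [1.4, -0.1, -1.2]
width: 0.256
gripper_force: 30.0
```

Call:
send_rows:
  increments:
    - [0,[0.9,-1.7,0],[0,0,0]]
    - [0,[0,0,0],[0,0,0]]
    - [0,[0,0,0],[0,0,0]]
    - [0,[0,0,0],[0,0,0]]

```text
clock: 15.85
position: [0.5227, 0.3416, 0.2603]
ee_rot: [3.049, 0.75, -0.0]
force: [0.0, -0.1, -1.4]
width: 0.254
gripper_force: 30.0
```

```bash
cat > m10.py <<'E'
from h import *
import sys
s=arm.observe();p=arm.camera_params("wrist"); im=arm.get_image("wrist"); pos=np.array(s["position"])
R=Ro.from_rotvec(s["ee_rot"]).as_matrix(); print(np.round(pos,4),"axis",np.round(R[:,2],4),np.round(s["force"],1))
show(sys.argv[1],im)
print("goal tool cm",np.round(100*R.T@(np.array([.5225,.3435,.133])-pos),2), "tip px",proj(p,pos+R@[0,0,.0853]),"spot px",proj(p,[.5225,.3435,.048]))
for b in blobs(im,(5,150,120),(25,255,255),20,(200,100,440,240))[:4]: print("or",b[0],np.round(b[1:3],1),cv2.boundingRect(b[3]),np.round(ray(p,b[1:3],.048),4))
cv2.imwrite(f"pics/{sys.argv[1]}c.png",cv2.resize(im[100:250,220:420,::-1],None,fx=4,fy=4,interpolation=2))
E
python3 m10.py w10
```

```text
[0.5227 0.3416 0.2603] axis [ 3.0e-04 -1.3e-03 -1.0e+00] [ 0.  -0.1 -1.4]
goal tool cm [ 0.07 -0.19 12.73] tip px [320.76742482 202.17106946] spot px [319.19092917 174.99115095]
or 98.0 [319.1 174.9] (314, 170, 11, 11) [0.5225 0.3437 0.048 ]
```

The spot is confirmed at (0.5225, 0.3437), px (319,175). Lowering to just above it and checking the tip numerically.

Call:
send_rows:
  increments:
    - [0,[0.07,-0.2,3.5],[0,0,0]]
    - [0,[0,0,4],[0,0,0]]
    - [0,[0,0,3],[0,0,0]]
    - [0,[0,0,0],[0,0,0]]
    - [0,[0,0,0],[0,0,0]]

```text
clock: 16.4
position: [0.5222, 0.3449, 0.156]
ee_rot: [3.05, 0.752, -0.0]
force: [-1.5, -0.3, -1.1]
width: 0.257
gripper_force: 30.0
```

```bash
cat >> m10.py <<'E'
h=cv2.cvtColor(im,cv2.COLOR_RGB2HSV); c=proj(p,pos+R@[0,0,.0853]); x=int(round(c[0]))
for y in range(int(c[1])-40,int(c[1])+16,3): print(y,[tuple(int(q) for q in h[y,xx]) for xx in (x-8,x-4,x,x+4,x+8)])
E
python3 m10.py w11
```

```text
[0.5222 0.3449 0.156 ] axis [ 0.e+00 -3.e-04 -1.e+00] [-1.5 -0.3 -1.1]
goal tool cm [-0.04  0.13  2.3 ] tip px [320.76970585 202.17345502] spot px [322.05425761 196.05196888]
or 143.0 [322.  194.4] (315, 189, 15, 12) [0.524  0.3443 0.048 ]
162 [(105, 7, 75), (105, 7, 74), (90, 3, 86), (90, 3, 147), (90, 6, 139)]
165 [(115, 21, 73), (100, 22, 71), (107, 25, 71), (109, 22, 94), (113, 18, 111)]
168 [(103, 19, 93), (120, 17, 89), (110, 17, 90), (102, 14, 88), (108, 18, 185)]
171 [(125, 17, 90), (113, 12, 87), (109, 23, 90), (111, 20, 88), (110, 22, 103)]
174 [(105, 17, 88), (110, 26, 89), (111, 20, 90), (109, 23, 90), (109, 22, 91)]
177 [(108, 14, 91), (116, 19, 92), (107, 19, 92), (108, 14, 92), (90, 6, 86)]
180 [(90, 9, 87), (105, 23, 88), (108, 14, 91), (98, 12, 87), (99, 20, 89)]
183 [(105, 16, 93), (114, 14, 89), (120, 17, 90), (105, 17, 91), (103, 25, 90)]
186 [(120, 14, 89), (110, 17, 91), (100, 25, 90), (105, 28, 91), (105, 17, 91)]
189 [(111, 20, 91), (5, 75, 105), (11, 202, 144), (9, 164, 132), (110, 25, 92)]
192 [(105, 33, 92), (13, 246, 148), (13, 238, 148), (13, 238, 148), (6, 105, 119)]
195 [(174, 14, 93), (14, 255, 146), (14, 238, 147), (13, 241, 147), (11, 197, 145)]
198 [(170, 8, 91), (12, 219, 150), (11, 198, 143), (13, 234, 149), (10, 174, 139)]
201 [(109, 22, 91), (115, 17, 89), (116, 22, 93), (162, 14, 91), (163, 19, 93)]
204 [(114, 16, 82), (130, 29, 52), (120, 23, 56), (120, 13, 61), (120, 27, 86)]
207 [(156, 67, 19), (20, 29, 26), (115, 67, 23), (60, 19, 27), (114, 53, 24)]
210 [(113, 39, 26), (105, 21, 24), (135, 44, 23), (60, 30, 17), (83, 82, 25)]
213 [(110, 29, 26), (168, 88, 29), (178, 157, 47), (156, 91, 28), (103, 78, 23)]
216 [(0, 155, 99), (168, 34, 90), (155, 17, 91), (171, 55, 93), (179, 150, 78)]
```

```bash
python3 - <<'E'
from h import *
s=arm.observe();p=arm.camera_params("wrist");pos=np.array(s["position"]);R=Ro.from_rotvec(s["ee_rot"]).as_matrix()
for z in(.0253,.0193): print("collar front edge px",proj(p,pos+R@[.017,0,z]), "sides",proj(p,pos+R@[0,.017,z])[0],proj(p,pos+R@[0,-.017,z])[0])
im=cv2.imread("pics/w11.png")[:,:,::-1].copy(); h=cv2.cvtColor(im,cv2.COLOR_RGB2HSV)
print("row210",h[210,290:352,2].tolist()); print("col321",h[198:212,321,2].tolist())
q=arm.camera_params("scene"); sc=arm.get_image("scene"); show("s11",sc); np.save("s11.npy",sc)
for n,d in(("tip",.0853),("br20",.0653),("collar",.0253),("griplow",.0193)): print(n,np.round(proj(q,pos+R@[0,0,d]),1))
print("spot",proj(q,[.5225,.3435,.048]))
H=cv2.cvtColor(sc,cv2.COLOR_RGB2HSV); c=proj(q,pos+R@[0,0,.0853]); x=int(round(c[0]))
for y in range(int(c[1])-34,int(c[1])+14,2): print(y,x-9,[tuple(int(k) for k in H[y,xx]) for xx in range(x-9,x+10,2)])
E
```

```text
collar front edge px [320.83891167 203.29612066] sides 344.9000686369313 296.76307229907496
collar front edge px [320.84766337 205.88334067] sides 345.64169912656365 296.03802642462784
row210 [108, 109, 108, 112, 106, 110, 108, 109, 121, 138, 142, 151, 149, 128, 77, 34, 19, 23, 27, 20, 19, 28, 19, 26, 26, 23, 21, 24, 19, 25, 26, 23, 21, 21, 27, 17, 20, 26, 21, 25, 19, 21, 23, 22, 21, 20, 31, 47, 80, 93, 94, 90, 90, 89, 86, 92, 92, 88, 91, 87, 89, 88]
col321 [143, 111, 91, 93, 95, 88, 56, 30, 21, 23, 14, 28, 23, 31]
tip [459.2 283.5]
br20 [460.8 278.6]
collar [464.2 268.7]
griplow [464.7 267.2]
spot [456.60151681 288.41181169]
249 450 [(120, 10, 99), (115, 15, 102), (108, 16, 79), (107, 41, 44), (60, 8, 34), (77, 54, 33), (110, 23, 34), (110, 46, 33), (108, 36, 35), (20, 18, 85)]
251 450 [(120, 20, 103), (111, 18, 101), (120, 10, 98), (107, 19, 92), (24, 13, 96), (30, 9, 88), (15, 8, 65), (110, 15, 50), (178, 146, 54), (4, 89, 120)]
253 450 [(110, 9, 89), (113, 21, 97), (126, 13, 95), (120, 5, 95), (23, 19, 124), (26, 14, 128), (30, 13, 122), (35, 16, 94), (0, 177, 88), (1, 186, 114)]
[... 2606 characters left out ...]
4), (6, 61, 100), (100, 26, 88), (100, 8, 93), (98, 8, 125), (114, 25, 103)]
289 450 [(102, 14, 90), (102, 28, 90), (7, 60, 97), (11, 170, 126), (12, 185, 128), (9, 99, 106), (113, 23, 88), (90, 8, 96), (90, 4, 119), (113, 10, 99)]
291 450 [(96, 15, 87), (105, 11, 91), (105, 12, 88), (6, 28, 91), (8, 60, 94), (165, 6, 86), (100, 18, 85), (60, 5, 109), (100, 7, 112), (111, 18, 99)]
293 450 [(96, 14, 88), (108, 15, 85), (107, 27, 86), (120, 14, 89), (113, 23, 89), (107, 20, 91), (95, 19, 80), (80, 7, 113), (113, 9, 110), (110, 15, 103)]
295 450 [(105, 17, 123), (114, 10, 123), (109, 21, 95), (108, 15, 83), (96, 15, 86), (99, 21, 85), (102, 16, 80), (75, 4, 122), (110, 14, 112), (124, 18, 101)]
```

```bash
python3 - <<'E'
from h import *
sc=np.load("s11.npy");H=cv2.cvtColor(sc,cv2.COLOR_RGB2HSV); q=arm.camera_params("scene")
def ch(a):
    h,s,v=map(int,a)
    if v<50: return '#'
    if s>100: return 'R' if h<6 or h>170 else 'O' if h<17 else 'Y' if h<35 else 'B' if 95<h<125 else 'g'
    if s>45 and h<35: return 'y'
    return '.' if v<97 else '-' if v<110 else '+' if v<140 else 'W'
for y in range(244,306): print(y,''.join(ch(H[y,x]) for x in range(440,495)))
for n,X in(("pin_s",[.5467,.3175,.058]),("pin_b",[.449,.266,.058]),("finc",[.498,.2914,.085])): print(n,proj(q,X))
E
```

```text
244 --....-----+WWWyy.......####-WWWWWWWWW+yyyYyy#######.#.
245 -----.-....----yy.........##-WWWWWWWWWW-yyYyYYYyyy#####
246 --------.-.....y.####.....##.+WWWWWWWWW-y##yyyYYyYyy#..
247 -------------..y#########..#...-++WWWW+.y########yYy#.W
248 --------------.y############.......--+..yy###########+W
249 ++------------..###########y............y############-W
250 W+-.----------......#######R+++++-......y###...######-W
251 WW+...---------....-.....#RRy+++++yR....y###.......#..+
252 WW+.....--.-------++---...RRRy+++yRRy.-yy#######.......
253 WW+.........-..-.+++++++.yRRRRRRRRRRy--y###########..y.
254 WW+-...yyy.......+++++++.RRRRRRRRRRR.-+.############.--
255 WWW-..yYYYy.....-+++++++yRRRRRRRRRRR.++....#########.WW
256 WWW+..yYYYy......++++++-yRRRRRRRRRR..+++--.--....##.+WW
257 WWW+-.Yy........-++++++.RRRRRRRRRRR.-+++++++WWW++-.+WWW
258 WWWW+.y..B......-++++++.RRRRRRRRRRR.+++++++WWWWWWWWWWWW
259 WWWW+..BBBB.....-+++++-yRRRRRRRRRR..++++++WWWWWWWWWWWWW
260 WWW+-.-BBBB.....-+++++.RRRRRRRRRRR.+++++++WWWWWWWWWWWWW
261 WWW+..BBBBB......--+++yRRRRRRRRRRR.+++++++WWWWWWWWWWWWW
262 WWW+..BBBBB.....
[... 2020 characters left out ...]
296 .......---++++-.........++-----------------------------
297 +-.........---+.........++-----------------------------
298 WWW+++..................++-----------------------------
299 WWWWWWWW+-.............-++-----------------------------
300 WWWWWWWWWWW++-.........+++-----------------------------
301 WWWWWWWWWWWWWWW+......-WW+-----------------------------
302 WWWWWWWWWWWWWWWWW++++-WWWW-----------------------------
303 +WWWWWWWWWWWWWWWWWWWWWWWWW----.------------------------
304 ++++W++WWWWWWWWWWWWWWWWWWW-----------------------------
305 ++++++++WW+WWWWWWWWWWWWWW+-----------------------------
pin_s [443.70009267 285.74815138]
pin_b [447.87018512 254.60581001]
finc [447.65693745 263.24741757]
```

The scene pixel map shows the barrel and brass tip at about (459.5,283.5), against the predicted (459.2,283.5). The probe hangs upright in the grip over the spot. Lowering to contact.

Call:
send_rows:
  increments:
    - [0,[0,0.1,1],[0,0,0]]
    - [0,[0,0,0.8],[0,0,0]]
    - [0,[0,0,0],[0,0,0]]
    - [0,[0,0,0],[0,0,0]]
    - [0,[0,0,0],[0,0,0]]

```text
clock: 17.0
position: [0.5223, 0.3449, 0.1374]
ee_rot: [-3.05, -0.754, -0.0]
force: [-0.5, 0.1, -1.5]
width: 0.259
gripper_force: 30.0
```

Call:
send_rows:
  increments:
    - [0,[0,0,0],[0,0,0]]

```text
clock: 17.1
position: [0.5223, 0.3449, 0.1375]
ee_rot: [-3.05, -0.754, -0.001]
force: [-0.6, 0.6, -1.5]
width: 0.255
gripper_force: 30.0
```

Call:
send_rows:
  increments:
    - [0,[0,0.08,0.3],[0,0,0]]
    - [0,[0,0,0],[0,0,0]]
    - [0,[0,0,0],[0,0,0]]

```text
clock: 17.4
position: [0.5225, 0.3439, 0.1341]
ee_rot: [3.05, 0.754, -0.0]
force: [0.1, 0.1, -1.6]
width: 0.257
gripper_force: 30.0
```

Call:
send_rows:
  increments:
    - [0,[0,0,0.3],[0,0,0]]
    - [0,[0,0,0],[0,0,0]]
    - [0,[0,0,0],[0,0,0]]

```text
clock: 17.7
position: [0.5227, 0.3442, 0.1313]
ee_rot: [-3.05, -0.754, -0.001]
force: [-0.9, -0.4, 0.4]
width: 0.254
gripper_force: 30.0
```

Call:
send_rows:
  increments:
    - [0,[0,0,0.2],[0,0,0]]
    - [0,[0,0,0.2],[0,0,0]]
    - [0,[0,0,0],[0,0,0]]
    - [0,[0,0,0],[0,0,0]]

```text
clock: 18.1
position: [0.5227, 0.3442, 0.1273]
ee_rot: [-3.05, -0.754, -0.0]
force: [0.4, 0.1, 1.8]
width: 0.259
gripper_force: 30.0
```

```bash
python3 - <<'E'
from h import *
q=arm.camera_params("scene"); F=[];Z=[]
for i in range(8):
    s=arm.observe(); F.append(s["force"]); Z.append(s["position"]); sc=arm.get_image("scene")
print(np.mean(F,0),np.std(F,0),np.mean(Z,0),s["ee_rot"],s["clock"])
b=blobs(sc,(5,100,90),(17,255,255),5,(440,275,475,300)); print([(x[0],x[1],x[2]) for x in b[:3]])
E
```

```text
[ 0.09057275 -0.11172359  1.77589506] [0.35581122 0.33605782 0.30749159] [0.52266761 0.34415101 0.12733309] [-3.04970534e+00 -7.53830543e-01 -3.46437204e-04] 18.45
[(15.0, 456.53333333333336, 288.73333333333335)]
```

The force change is about 3.2 N and the travel 6 mm, so the plunger is half way in. Handing in.

```bash
python3 -c "
from cell import arm
print(arm.sign_off())"
```

```text
the job is handed in; nothing more can be done
None
```

The plate lies flush on both pins and has been let go; the probe is held upright on the orange spot with the plunger about half way in (about 3.2 N), and the job was handed in at 18.5 s.

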